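Post a sample case through the flap of the hand-in box

TASK

Hand in the blue-lidded sample case: without picking it up, push it across the loading deck with the fingertips and on through the orange gravity flap, until it slides down to the foot of the chute with its lid still upward. Then take the fingers back out so that the flap drops fully shut, and leave the red-lidded case, the two bottles and the test-tube rack as they stand.

Things in the scene. Friction and masses are not known exactly. Their poses are not given: they have to be found in the camera images.
- intake: White hand-in box fixed on the bench. Origin: on the bench below the middle of the front's outer face; x points into the box (the way to push), y left, z up. Loading deck: flat steel, top 130 mm above the bench, x -190 to 0 mm, y -165 to +165 mm. At x = 0 rises the housing's upright front, 330 mm wide, to 76 mm above the deck; its roof is flat, clear over the chute, and ends at x = 240 mm.
- doorway (a point): Middle of the doorway at deck level, in the plane of the flap, 6 mm inside the front's outer face; axes as the box's. The doorway is 130 mm wide and 62 mm high from the deck; the lintel over it is 14 mm high with the roof. The deck runs on level through it.
- chute_edge (a point): Middle of the deck's inner end, 30 mm inside the front's outer face, at deck level. Here a steel chute as wide as the doorway begins, falling at 42 degrees to a black matted tray (floor 40 mm above the bench, from 115 to 234 mm inside the front). A case whose middle has passed this edge tips over it and slides down by itself; until then it stays where it is left.
- flap (a joint): Orange flap in the doorway, 122 mm wide, 56 mm high, 3 mm thick, 40 g, hung from a rod along its upper edge 62 mm above the deck. Value: angle in rad, 0 hanging shut, growing to 1.5 as its lower edge is pushed into the box; it cannot swing outward. It swings freely and falls shut by its own weight; it can only close once the case has gone down the chute and the fingers are out.
- blue_case: The case to hand in: flat closed white plastic box with a blue lid, 80 mm (its x) by 60 mm (its y) by 28 mm high, about 0.18 kg, standing lid up on the deck with its long side roughly along the pushing direction, about 90 mm to the left or right of the doorway's middle. Origin: centre of its underside.
- red_case: The same kind of case with a red lid, on the other side of the deck; not to be handed in, must stay. Same size, origin: centre of its underside.
- white_bottle: White plastic bottle with a blue cap standing on the bench beside the box, 68 mm diameter, 150 mm high. Origin: centre of its underside.
- amber_bottle: Amber glass bottle standing on the bench beside the box, 70 mm diameter, 180 mm high. Origin: centre of its underside.
- tube_rack: Wooden test-tube rack standing on the bench beside the box, 60 mm by 200 mm (its y), 150 mm high with its tubes. Origin: centre of its underside.
Mind the look-alikes: they are no part of the job. What is shaped like the blue_case but yellow is not meant.

How it is judged:
By the outcome, as a careful person would: the job done as asked, in the order asked, and still so for the second after the job is handed in, with the robot touching nothing.
It also fails if it takes over 50 s, if anything falls off the work surface, if the arm or the gripper's body presses on something with over 40 N, if the wrist force passes 120 N, or if a joint passes its speed limit or range.

ROBOT

A 6-joint arm with a two-finger parallel gripper is mounted at the origin on the work surface. World frame = base frame: x ahead of the robot, y to its left, z up, the work surface at z = 0. Lengths are in mm, angles in rad, forces in N, time in s.
With the tool pointing down it reaches from about 350 to 775 mm from the base axis. Payload 7.3 kg.
Tool frame: the origin (TCP) lies between the finger pads; the fingertips stand bot.tip_extent ahead of it and the grasp point (between the pads) lies 6 mm ahead of it (bot.tip_extent is the distance from the TCP to the fingertips, in mm); x points along the fingers, y is the direction in which the jaws open and shut, and the axes are right-handed (so a half turn about x gives the same grasp; the last joint's range is limited). The gripper opens to 92 mm and grips with 3 to 60 N. Pads are 19 mm wide; open, the fingers measure 130 mm over their backs; the gripper's body (75 mm by 190 mm) begins 47 mm behind the grasp point.
Start: joints at [1.156, 0.342, 1.524, -0, 1.275, -0.146], TCP at [139.41, 506.169, 251.741] pointing down, gripper open.
Joint ranges: [-2.53, 2.53], [-0.77, 2.02], [0.04, 2.7], [-1, 4.14], [0.28, 2.66], [-3.11, 3.11]. Speed limits (rad/s): [2.57, 2.57, 3.14, 3.14, 3.14, 3.14].

INTERFACE

Orientations are given as [roll, pitch, yaw] about the fixed x, y, z axes, in that order (R = Rz(yaw) Ry(pitch) Rx(roll)).
In Python, from plant import bot, capture, workorder gives the robot as it stands. The module is installed in compiled form; this text tells all that it offers.
- The arm moves only by the shell command python3 -m crank 'ROWS'. ROWS is JSON, a list of rows, each an object with "linear": the shift along the tool's x, y, z in cm, a list of three; "delta_rot": the turn, a rotation vector about the tool's x, y, z in degrees, a list of three; "fingers": the opening, from 0 (shut) to 1 (fully open). In form: [{"linear": [x, y, z], "delta_rot": [wx, wy, wz], "fingers": fingers}, ...]. A call has exactly 5 rows; each row shifts and turns the commanded pose from where the row before left it, along the tool's axes as they then stand; what a row does not reach is not made up. A row lasts 1/10 s, in which the tool goes at most 50 mm and 8.59 degrees, less where a joint would pass 70% of its speed; a pose out of reach is approached as far as the arm can. A call with a gripper value outside its range is refused whole. The fingers move at their own pace and stop on an object; the grip force is fixed at half the most. Time passes only in rows, so rows that do not move let the fingers close, or fill a call up. It gives the time, the measured TCP pose, the force and the opening at its end, in the units of the state.
- bot.get_obs(): the state, without advancing time (a new reading comes with each control period).
- capture(name): name is "scene" or "side" or "wrist"; returns a dict with "image" (384x512x3 uint8, blue, green, red), "mtx" (3x3 intrinsics, pixels), "pose" (4x4, takes a point from camera to world coordinates). Camera axes: x right, y down, z forward; pixel columns grow to the right and rows downward; lengths in mm; the calibration is good to about 2 mm. A picture is of the moment at which its call begins. There is no depth.
- workorder.close_job(): hands the job in, once; it reports no verdict.
The state is a dict: "time": time; "joint_positions": joint angles; "dq": joint speeds; "tau": joint torques, N m; "tool_pos": TCP position; "tcp_rot": TCP orientation; "contact_force": force on the tool from outside, world axes, zero at the start; "moment": the same for the moment, N m; "grip_width": finger opening in mm.
Only numpy, scipy, OpenCV 4.12 (cv2) and the standard library are available. Lean on these libraries where they do the work, as an engineer would, in place of code of your own. Each camera call takes 0.05 s, during which the arm holds its last target. There are 200 camera calls.

## Working session

There is one attempt and no reset: what is moved stays moved. The work goes in short steps, Python scripts to look and compute and a shell command to move; the robot and the scene stay as the last step left them, time stands still between calls to the robot, and variables do not carry over. Pictures are saved under pics/ and viewed, on a budget of 10 in all, crops included, one or two more only if the job needs it, and the job is handed in when it is done.

```bash
mkdir -p pics
python3 - <<'E'
from plant import bot,capture
import cv2,numpy as np
o=bot.get_obs();print({k:np.round(o[k],3) for k in('time','tool_pos','tcp_rot','grip_width','contact_force')},bot.tip_extent)
for n in('scene','side'):
    c=capture(n);cv2.imwrite(f'pics/{n}0.png',c['image']);np.savez(f'pics/{n}0.npz',**c);print(n,c['pose'].round(2).tolist(),c['mtx'].round(1).tolist())
E
```

```text
{'time': np.float64(0.0), 'tool_pos': array([139.275, 505.814, 251.052]), 'tcp_rot': array([-1.707,  1.569, -1.976]), 'grip_width': np.float64(91.618), 'contact_force': array([-0.366, -0.122, -0.109])} 25.0
scene [[-0.05, 0.86, -0.5, 1197.55], [1.0, 0.04, -0.03, 20.69], [-0.0, -0.5, -0.86, 1294.98], [0.0, 0.0, 0.0, 1.0]] [[473.6, 0.0, 263.1], [0.0, 473.6, 189.7], [0.0, 0.0, 1.0]]
side [[0.89, -0.33, 0.32, 83.36], [-0.46, -0.63, 0.63, -782.36], [-0.01, -0.7, -0.71, 1026.11], [0.0, 0.0, 0.0, 1.0]] [[451.9, 0.0, 250.0], [0.0, 451.9, 193.2], [0.0, 0.0, 1.0]]
```

View pics/scene0.png

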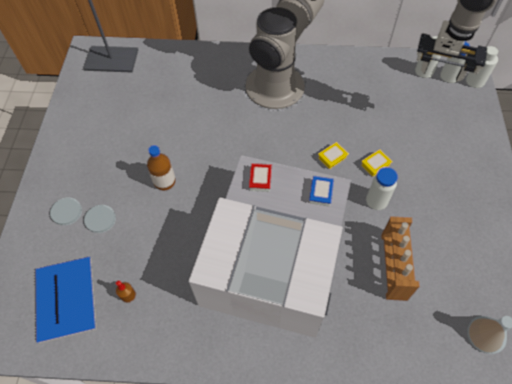

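View pics/side0.png

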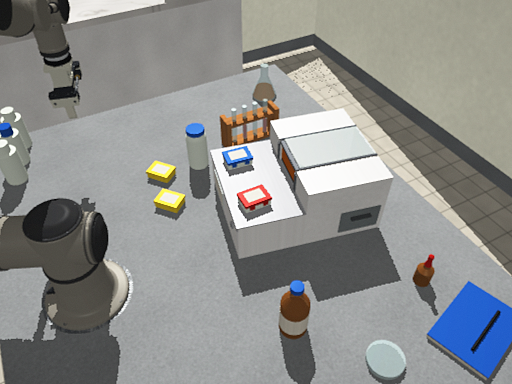

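The scene view shows the blue-lidded case at about (321,190) on the deck and the red-lidded one at (261,176). Two yellow look-alikes are on the bench at (334,155) and (377,163). The side view has blue at (237,157) and red at (254,197). The blue-lidded case on the deck fits the description. I'll measure it and confirm it in an enlarged crop.

```bash
cat > h.py <<'E'
import numpy as np,cv2
def ray(c,uv,z):
    d=c['pose'][:3,:3]@np.linalg.inv(c['mtx'])@[*uv,1.];o=c['pose'][:3,3]
    return o+d*(z-o[2])/d[2]
def proj(c,p):
    P=np.linalg.inv(c['pose']);q=c['mtx']@(P[:3,:3]@np.asarray(p,float)+P[:3,3]);return q[:2]/q[2]
def mask(c,lo,hi,box):
    m=cv2.inRange(cv2.cvtColor(c['image'],cv2.COLOR_BGR2HSV),lo,hi);k=np.zeros_like(m);x0,y0,x1,y1=box;k[y0:y1,x0:x1]=m[y0:y1,x0:x1];return k
def rect(c,m,z):
    p=np.argwhere(m>0)[:,::-1];h=cv2.convexHull(p.astype(np.int32))[:,0]
    w=np.array([ray(c,q,z)[:2] for q in h],np.float32);return cv2.minAreaRect(w)
E
python3 - <<'E'
from h import *
B={'scene':((300,170,345,212),(245,155,280,195)),'side':((215,140,262,175),(232,178,280,218))}
for n in B:
    c=dict(np.load(f'pics/{n}0.npz'))
    print(n,'blue',rect(c,mask(c,(100,120,40),(130,255,255),B[n][0]),156))
    m=mask(c,(0,140,50),(8,255,255),B[n][1])|mask(c,(172,140,50),(180,255,255),B[n][1])
    print(n,'red',rect(c,m,156))
    i=c['image'];s=i[150:334,185:365] if n=='scene' else i[95:255,200:400]
    s=cv2.resize(s,None,fx=4,fy=4,interpolation=cv2.INTER_CUBIC)[:590];cv2.imwrite(f'pics/{n}_crop.png',s)
E
```

```text
scene blue ((522.722900390625, 146.2278594970703), (58.61437225341797, 79.50949096679688), 83.12371826171875)
scene red ((486.60723876953125, -26.71248435974121), (58.166934967041016, 79.18453979492188), 88.95022583007812)
side blue ((517.4985961914062, 138.40237426757812), (76.46803283691406, 78.8416519165039), 82.45963287353516)
side red ((482.005859375, -33.990970611572266), (72.61647033691406, 79.72125244140625), 88.91812896728516)
```

View pics/scene_crop.png

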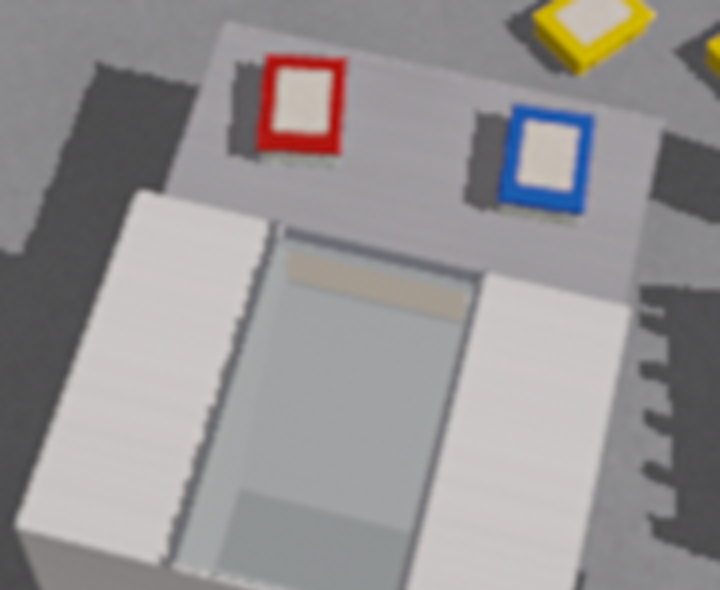

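View pics/side_crop.png

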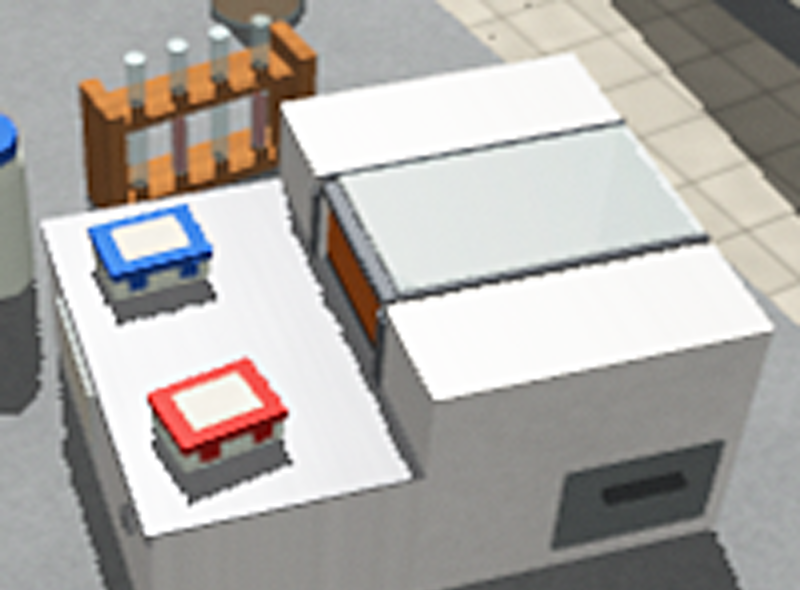

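The crops confirm that the blue-lidded case stands on the deck on the +y side. In the scene crop the deck's outer corners are at (228,22) and (662,120), and the roof's front corners are at (138,190) and (630,303). Next I'll work out the frame.

Run:
```python
from h import *
c=dict(np.load('pics/scene0.npz'));s=dict(np.load('pics/side0.npz'))
f=lambda u,v,z:ray(c,((u+.5)/4+185-.5,(v+.5)/4+150-.5),z)[:2]
g=lambda u,v,z:ray(s,((u+.5)/4+200-.5,(v+.5)/4+95-.5),z)[:2]
P={'sc deckR':f(228,22,130),'sc deckL':f(662,120,130),'sc roofR':f(138,190,206),'sc roofL':f(630,303,206),'sc backR':f(16,526,206),
 'sd deckL':g(42,222,130),'sd deckR':g(150,536,130),'sd roofR':g(436,401,206),'sd roofL':g(281,104,206),'sd backR':g(771,330,206),'sd backL':g(574,55,206)}
for k in P:print(k,P[k].round(1))
# fit box: known local coords
L={'deckR':(-190,-165),'deckL':(-190,165),'roofR':(0,-165),'roofL':(0,165),'backR':(240,-165),'backL':(240,165)}
for cam in('sc','sd',''):
    ks=[k for k in P if k.startswith(cam)]
    A=np.array([L[k.split()[1]] for k in ks]);W=np.array([P[k] for k in ks])
    a=A-A.mean(0);w=W-W.mean(0);th=np.arctan2((a[:,0]*w[:,1]-a[:,1]*w[:,0]).sum(),(a*w).sum())
    R=np.array([[np.cos(th),-np.sin(th)],[np.sin(th),np.cos(th)]]);o=W.mean(0)-R@A.mean(0)
    print(cam,'th',th,'o',o.round(1),'res',(W-A@R.T-o).round(1).tolist())
    for n,p in(('blue',(522.7,146.2)),('red',(486.6,-26.7)),('blue_side',(517.5,138.4))):print(n,(R.T@(np.array(p)-o)).round(1))
```

```text
sc deckR [401.3 -85.9]
sc deckL [470.6 233.1]
sc roofR [ 590.1 -128.2]
sc roofL [656.4 193.3]
sc backR [ 823.8 -178.3]
sd deckL [467.9 233. ]
sd deckR [400.1 -90. ]
sd roofR [ 583.9 -133.8]
sd roofL [652.7 188.6]
sd backR [ 814.5 -182.5]
sd backL [886.3 135.9]
sc th -0.20973665269931296 o [622.7  33.3] res [[-1.2, 2.7], [-0.6, -1.1], [1.8, -0.1], [-0.6, -1.3], [0.7, -0.3]]
blue [-121.3   89.6]
red [-120.6  -87. ]
blue_side [-124.8   80.9]
sd th -0.21854556871430228 o [618.   28.8] res [[-0.3, 1.9], [3.4, 1.0], [1.7, -1.6], [-1.0, -1.3], [-2.0, 1.8], [-1.7, -1.9]]
blue [-118.4   93.9]
red [-116.2  -82.7]
blue_side [-121.8   85.2]
 th -0.21528659539850062 o [620.2  30.7] res [[2.0, 4.0], [0.8, 0.6], [5.2, 2.3], [1.0, 1.4], [4.5, 3.4], [-1.9, 0.5], [0.8, -0.1], [-1.0, -3.4], [-2.7, -3.3], [-4.9, -0.7], [-3.6, -4.7]]
blue [-119.9   92. ]
red [-118.2  -84.6]
blue_side [-123.3   83.3]
```

```bash
cat >> h.py <<'E'
from scipy.spatial.transform import Rotation as Ro
TH=-.214;O=np.array([620.3,31.,130.]);B=Ro.from_euler('z',TH).as_matrix()
def loc(p):return B.T@(np.asarray(p)-O)      # world -> box axes, z above deck
def state(bot):
    o=bot.get_obs();R=Ro.from_euler('xyz',o['tcp_rot']).as_matrix();t=np.array(o['tool_pos'])+25*R[:,0]
    print('t',round(o['time'],2),'tip box',loc(t).round(1),'tool axes box',(B.T@R).round(2).tolist(),'F box',(B.T@o['contact_force']).round(1),'w',round(o['grip_width'],1));return R,t
def turn(R,tilt):
    a=np.radians(tilt);x=B@[np.sin(a),0,-np.cos(a)];y=B[:,1]*np.sign(B[:,1]@R[:,1]);T=np.c_[x,y,np.cross(x,y)]
    return np.degrees(Ro.from_matrix(R.T@T).as_rotvec())
def shift(R,t,tgt):return (R.T@(B@np.asarray(tgt,float)+O-t)/10).round(2)  # cm, tool axes
E
python3 - <<'E'
from h import *
from plant import bot
R,t=state(bot);print(turn(R,35))
E
```

```text
t 0.1 tip box [-570.9  361.8   96.1] tool axes box [[-0.0, 0.05, 1.0], [-0.0, 1.0, -0.05], [-1.0, -0.0, -0.0]] F box [-0.2 -0.1 -0.4] w 91.8
[ -3.02140763 -35.00480998   1.03293719]
```

```bash
python3 -m crank '[{"linear":[0,0,0],"delta_rot":[-0.6,-7,0.2],"fingers":0},{"linear":[0,0,0],"delta_rot":[-0.6,-7,0.2],"fingers":0},{"linear":[0,0,0],"delta_rot":[-0.6,-7,0.2],"fingers":0},{"linear":[0,0,0],"delta_rot":[-0.6,-7,0.2],"fingers":0},{"linear":[0,0,0],"delta_rot":[-0.6,-7,0.2],"fingers":0}]'
python3 - <<'E'
from h import *
from plant import bot
R,t=state(bot);print(turn(R,35),shift(R,t,(-120,150,80)))
E
```

```text
time: 0.6
tool_pos: [139.2, 506.4, 252.1]
tcp_rot: [0.004, 0.955, -0.21]
contact_force: [0.7, -0.9, 0.6]
grip_width: 56.2
t 0.6 tip box [-556.6  362.4  101.7] tool axes box [[0.58, -0.0, 0.82], [0.0, 1.0, -0.0], [-0.82, 0.0, 0.58]] F box [ 0.9 -0.7  0.6] w 56.2
[-0.04609862  0.28597683 -0.1183157 ] [ 26.95 -21.27  34.41]
```

```bash
python3 -m crank '[{"linear":[2,-1.6,2.6],"delta_rot":[0,0,0],"fingers":0},{"linear":[2,-1.6,2.6],"delta_rot":[0,0,0],"fingers":0},{"linear":[2,-1.6,2.6],"delta_rot":[0,0,0],"fingers":0},{"linear":[2,-1.6,2.6],"delta_rot":[0,0,0],"fingers":0},{"linear":[2,-1.6,2.6],"delta_rot":[0,0,0],"fingers":0}]'
python3 -m crank '[{"linear":[2,-1.6,2.6],"delta_rot":[0,0,0],"fingers":0},{"linear":[2,-1.6,2.6],"delta_rot":[0,0,0],"fingers":0},{"linear":[2,-1.6,2.6],"delta_rot":[0,0,0],"fingers":0},{"linear":[2,-1.6,2.6],"delta_rot":[0,0,0],"fingers":0},{"linear":[0,0,0],"delta_rot":[0,0,0],"fingers":0}]'
python3 - <<'E'
from h import *
from plant import bot
R,t=state(bot);print(turn(R,35),shift(R,t,(-120,150,60)))
E
```

```text
time: 1.1
tool_pos: [283.2, 392.1, 244.0]
tcp_rot: [0.001, 0.96, -0.213]
contact_force: [0.6, 0.3, 0.6]
grip_width: 16.8
time: 1.6
tool_pos: [399.0, 299.8, 238.1]
tcp_rot: [-0.001, 0.96, -0.22]
contact_force: [-0.2, 0.7, 0.7]
grip_width: 0.9
t 1.6 tip box [-259.   215.6   87.6] tool axes box [[0.57, 0.01, 0.82], [-0.0, 1.0, -0.0], [-0.82, -0.0, 0.57]] F box [-0.3  0.7  0.7] w 0.9
[-0.2443496   0.00758907  0.19231224] [10.26 -6.48  9.83]
```

```bash
python3 -m crank '[{"linear":[2.5,-1.6,2.4],"delta_rot":[0,0,0],"fingers":0},{"linear":[2.5,-1.6,2.4],"delta_rot":[0,0,0],"fingers":0},{"linear":[2.5,-1.6,2.4],"delta_rot":[0,0,0],"fingers":0},{"linear":[2.5,-1.6,2.4],"delta_rot":[0,0,0],"fingers":0},{"linear":[0,0,0],"delta_rot":[0,0,0],"fingers":0}]'
python3 - <<'E'
from h import *
from plant import bot,capture
R,t=state(bot);print(turn(R,35),shift(R,t,(-120,150,12)))
ims=[]
for n in('scene','side'):
    c=capture(n);np.savez(f'pics/{n}1.npz',**c);u,v=proj(c,t).astype(int);print(n,u,v)
    ims.append(cv2.resize(c['image'][v-50:v+50,u-65:u+65],None,fx=3,fy=3,interpolation=cv2.INTER_CUBIC))
cv2.imwrite('pics/a1.png',np.hstack(ims))
E
```

```text
time: 2.1
tool_pos: [518.0, 209.0, 210.5]
tcp_rot: [-0.0, 0.961, -0.218]
contact_force: [-0.2, 0.0, -0.9]
grip_width: 0.5
t 2.1 tip box [-123.4  152.1   60. ] tool axes box [[0.57, 0.0, 0.82], [-0.0, 1.0, -0.0], [-0.82, -0.0, 0.57]] F box [-0.2 -0.  -0.9] w 0.5
[-0.20823748 -0.04937045  0.14632634] [ 4.13 -0.21 -2.47]
scene 344 186
side 231 133
```

View pics/a1.png

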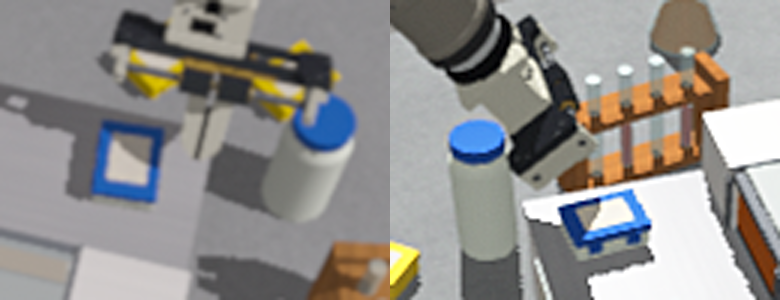

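The fingertips hang beside the case, to its left, at crop position (200,150) in the scene view. The white bottle's cap at (322,118) lies under the outer end of the gripper, but there is about 24 mm of height clearance at push height. I'll descend now.

```bash
python3 -m crank '[{"linear":[1,0,-0.6],"delta_rot":[0,0,0],"fingers":0},{"linear":[1,0,-0.6],"delta_rot":[0,0,0],"fingers":0},{"linear":[1,0,-0.6],"delta_rot":[0,0,0],"fingers":0},{"linear":[1,0,-0.6],"delta_rot":[0,0,0],"fingers":0},{"linear":[0,0,0],"delta_rot":[0,0,0],"fingers":0}]'
python3 - <<'E'
from h import *
from plant import bot,capture
R,t=state(bot);print(shift(R,t,(-121,58,12)))
E
```

```text
time: 2.7
tool_pos: [517.8, 211.7, 163.7]
tcp_rot: [-0.001, 0.962, -0.213]
contact_force: [0.2, -0.3, -0.4]
grip_width: 0.6
t 2.7 tip box [-124.3  154.8   13.2] tool axes box [[0.57, -0.0, 0.82], [0.0, 1.0, 0.0], [-0.82, -0.0, 0.57]] F box [ 0.3 -0.2 -0.4] w 0.6
[ 0.28 -9.68  0.18]
```

```bash
python3 -m crank '[{"linear":[0.2,-1,0.3],"delta_rot":[0,0,0],"fingers":0},{"linear":[0,-1,0],"delta_rot":[0,0,0],"fingers":0},{"linear":[0,-1,0],"delta_rot":[0,0,0],"fingers":0},{"linear":[0,-1,0],"delta_rot":[0,0,0],"fingers":0},{"linear":[0,-1,0],"delta_rot":[0,0,0],"fingers":0}]'
cat > look.py <<'E'
from h import *
from plant import bot,capture
def blue(tag):
    R,t=state(bot);c=capture('scene');np.savez(f'pics/{tag}.npz',**c);cv2.imwrite(f'pics/{tag}.png',cv2.resize(c['image'][130:330,180:430],None,fx=3,fy=3))
    m=mask(c,(100,120,40),(130,255,255),(225,150,352,260));n,l,s,_=cv2.connectedComponentsWithStats(m);
    i=1+s[1:,4].argmax();(x,y),(w,h),a=rect(c,(l==i)*255,156);ang=a if w>h else a-90
    print('blue box',loc((x,y,156))[:2].round(1),'size',round(w,1),round(h,1),'yaw rel deg',round(ang-np.degrees(TH),1),'px',s[i].tolist());return R,t
E
python3 -c "
from look import *;blue('b1')"
```

```text
time: 3.2
tool_pos: [512.3, 160.1, 165.7]
tcp_rot: [0.003, 0.959, -0.212]
contact_force: [0.2, 1.4, 1.9]
grip_width: 0.5
t 3.2 tip box [-118.5  103.3   15.2] tool axes box [[0.57, 0.0, 0.82], [0.0, 1.0, -0.0], [-0.82, 0.0, 0.57]] F box [-0.1  1.4  1.9] w 0.5
blue box [-118.9   57.2] size 59.5 79.9 yaw rel deg 7.5 px [297, 174, 23, 27, 264]
```

```bash
python3 -m crank '[{"linear":[0.3,0.4,0],"delta_rot":[0,0,0],"fingers":0},{"linear":[0.6,0,0.8],"delta_rot":[0,0,0],"fingers":0},{"linear":[0,-0.4,0],"delta_rot":[0,0,0],"fingers":0},{"linear":[0,-1,0],"delta_rot":[0,0,0],"fingers":0},{"linear":[0,-1,0],"delta_rot":[0,0,0],"fingers":0}]'
python3 -c "
from look import *;blue('b2')"
```

```text
time: 3.75
tool_pos: [519.4, 138.5, 162.1]
tcp_rot: [0.002, 0.96, -0.212]
contact_force: [-0.4, 0.7, 0.2]
grip_width: 0.2
t 3.75 tip box [-107.1   83.7   11.6] tool axes box [[0.57, -0.0, 0.82], [0.0, 1.0, -0.0], [-0.82, 0.0, 0.57]] F box [-0.5  0.6  0.2] w 0.2
blue box [-123.7   34. ] size 58.1 82.6 yaw rel deg 6.6 px [290, 171, 23, 27, 241]
```

```bash
python3 -m crank '[{"linear":[0,-1,0],"delta_rot":[0,0,0],"fingers":0},{"linear":[0,-1,0],"delta_rot":[0,0,0],"fingers":0},{"linear":[0,-1,0],"delta_rot":[0,0,0],"fingers":0},{"linear":[0,-0.3,0],"delta_rot":[0,0,0],"fingers":0},{"linear":[0,0,0],"delta_rot":[0,0,0],"fingers":0}]'
python3 -c "
from look import *;blue('b3')"
```

```text
time: 4.3
tool_pos: [512.3, 105.9, 162.2]
tcp_rot: [0.001, 0.96, -0.215]
contact_force: [-0.3, -0.4, 0.1]
grip_width: 0.6
t 4.3 tip box [-107.1   50.2   11.7] tool axes box [[0.57, 0.0, 0.82], [-0.0, 1.0, -0.0], [-0.82, 0.0, 0.57]] F box [-0.2 -0.5  0.1] w 0.6
blue box [-124.2    0.6] size 60.1 81.1 yaw rel deg 3.3 px [277, 168, 24, 27, 244]
```

View pics/b3.png

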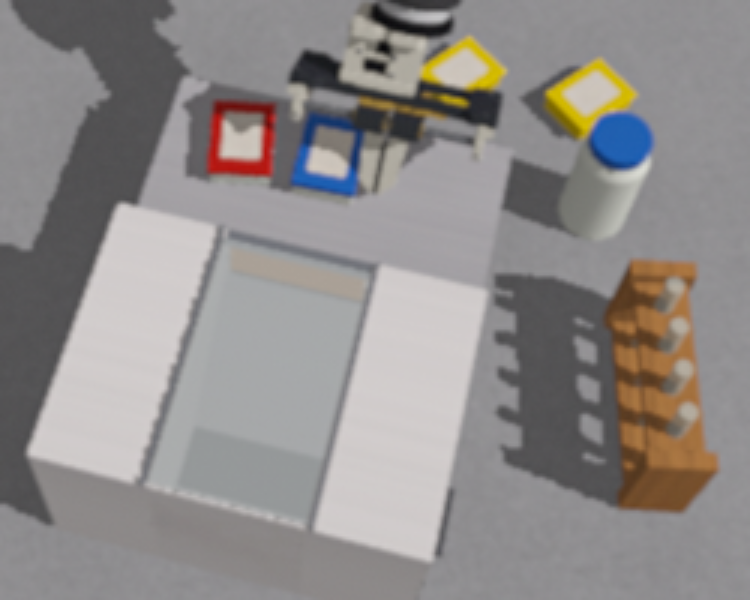

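The case is now in front of the doorway, with its centre at y≈0 and yawed about 3°, and the fingers at crop (385,160) are on its left side. Next I'll lift the fingers and go round behind it.

```bash
python3 -m crank '[{"linear":[0,0.8,0],"delta_rot":[0,0,0],"fingers":0},{"linear":[-2.4,0,1.7],"delta_rot":[0,0,0],"fingers":0},{"linear":[-2.4,0,1.7],"delta_rot":[0,0,0],"fingers":0},{"linear":[-1.4,-2.5,-2],"delta_rot":[0,0,0],"fingers":0.25},{"linear":[-1.4,-2.5,-2],"delta_rot":[0,0,0],"fingers":0.25}]'
python3 -m crank '[{"linear":[-1.7,-0.8,-2.4],"delta_rot":[0,0,0],"fingers":0.25},{"linear":[0,0,0],"delta_rot":[0,0,0],"fingers":0.25},{"linear":[0,0,0],"delta_rot":[0,0,0],"fingers":0.25},{"linear":[0,0,0],"delta_rot":[0,0,0],"fingers":0.25},{"linear":[0,0,0],"delta_rot":[0,0,0],"fingers":0.25}]'
python3 - <<'E'
from look import *
R,t=blue('b4');print(turn(R,35),shift(R,t,(-187,1,12)))
E
```

```text
time: 4.85
tool_pos: [456.3, 76.7, 222.0]
tcp_rot: [0.003, 0.958, -0.21]
contact_force: [-1.1, -0.3, -0.2]
grip_width: 11.7
time: 5.35
tool_pos: [426.6, 74.8, 221.2]
tcp_rot: [0.002, 0.96, -0.212]
contact_force: [-0.5, -0.2, -0.7]
grip_width: 22.7
t 5.35 tip box [-184.2    1.7   70.7] tool axes box [[0.57, -0.0, 0.82], [0.0, 1.0, -0.0], [-0.82, 0.0, 0.57]] F box [-0.5 -0.3 -0.7] w 22.7
blue box [-123.4    0.4] size 58.6 80.1 yaw rel deg 2.3 px [277, 168, 26, 27, 259]
[-0.0360317   0.0223275  -0.05420607] [ 4.65 -0.07 -3.6 ]
```

```bash
python3 -m crank '[{"linear":[1.2,0,-0.9],"delta_rot":[0,0,0],"fingers":0.25},{"linear":[1.2,0,-0.9],"delta_rot":[0,0,0],"fingers":0.25},{"linear":[1.2,0,-0.9],"delta_rot":[0,0,0],"fingers":0.25},{"linear":[1.1,0,-0.9],"delta_rot":[0,0,0],"fingers":0.25},{"linear":[0,0,0],"delta_rot":[0,0,0],"fingers":0.25}]'
python3 -m crank '[{"linear":[0.57,0,0.82],"delta_rot":[0,0,0],"fingers":0.25},{"linear":[0.57,0,0.82],"delta_rot":[0,0,0],"fingers":0.25},{"linear":[0.57,0,0.82],"delta_rot":[0,0,0],"fingers":0.25},{"linear":[0.57,0,0.82],"delta_rot":[0,0,0],"fingers":0.25},{"linear":[0.57,0,0.82],"delta_rot":[0,0,0],"fingers":0.25}]'
python3 - <<'E'
from look import *
R,t=blue('b5');print(turn(R,35),shift(R,t,(-60,1,12)))
E
```

```text
time: 5.9
tool_pos: [422.8, 82.9, 169.9]
tcp_rot: [-0.023, 0.969, -0.242]
contact_force: [0.0, 0.1, 0.0]
grip_width: 23.1
time: 6.4
tool_pos: [472.5, 73.3, 173.8]
tcp_rot: [-0.027, 0.968, -0.248]
contact_force: [-1.1, -0.2, -0.4]
grip_width: 22.8
t 6.4 tip box [-139.2    9.5   23.2] tool axes box [[0.57, 0.01, 0.82], [-0.02, 1.0, -0.0], [-0.82, -0.02, 0.57]] F box [-1.  -0.4 -0.4] w 22.8
blue box [-92.2  -2. ] size 58.5 82.0 yaw rel deg -2.7 px [273, 176, 27, 29, 279]
[-0.04458696 -0.49624193  1.09551593] [ 5.43 -0.74  5.89]
```

```bash
python3 -m crank '[{"linear":[-0.6,0,-0.8],"delta_rot":[0,0,0],"fingers":0.25},{"linear":[0.5,-0.5,-0.4],"delta_rot":[0,-0.5,1],"fingers":0.25},{"linear":[0.4,-0.5,-0.2],"delta_rot":[0,0,0],"fingers":0.25},{"linear":[0,0,0],"delta_rot":[0,0,0],"fingers":0.25},{"linear":[0,0,0],"delta_rot":[0,0,0],"fingers":0.25}]'
python3 - <<'E'
from look import *
R,t=blue('b6');print(turn(R,35),shift(R,t,(-60,-2,12)))
E
```

```text
time: 6.95
tool_pos: [460.7, 73.6, 174.0]
tcp_rot: [-0.027, 0.97, -0.248]
contact_force: [0.3, 0.8, -0.5]
grip_width: 23.0
t 6.95 tip box [-150.8    7.3   23.4] tool axes box [[0.57, 0.01, 0.82], [-0.02, 1.0, -0.0], [-0.82, -0.02, 0.57]] F box [ 0.1  0.8 -0.5] w 23.0
blue box [-88.7  -2. ] size 58.6 80.9 yaw rel deg -2.9 px [272, 177, 28, 29, 271]
[-0.0534371  -0.57829965  1.09399112] [ 6.09 -0.81  6.85]
```

```bash
python3 -c "
from plant import bot;o=bot.get_obs();print(o['joint_positions'])"
```

```text
[ 0.1236659   0.16509067  2.21342273 -0.82595533  0.28297917 -0.48112012]
```

Joint 5 is at its lower limit (0.28), which is why the tool drifted. I'll reduce the tilt to 25° here.

```bash
python3 -m crank '[{"linear":[0,0,0],"delta_rot":[0,5,0.5],"fingers":0.25},{"linear":[0,0,0],"delta_rot":[0,5,0.5],"fingers":0.25},{"linear":[0.4,-0.4,-0.2],"delta_rot":[0,0,0],"fingers":0.25},{"linear":[0.4,-0.4,-0.2],"delta_rot":[0,0,0],"fingers":0.25},{"linear":[0,0,0],"delta_rot":[0,0,0],"fingers":0.25}]'
python3 - <<'E'
from look import *
R,t=blue('b7');print(bot.get_obs()['joint_positions'].round(2),turn(R,25),shift(R,t,(-140,-2,12)))
E
```

```text
time: 7.5
tool_pos: [458.1, 60.9, 163.7]
tcp_rot: [-0.038, 1.087, -0.263]
contact_force: [0.4, 0.1, 0.4]
grip_width: 22.8
t 7.5 tip box [-153.3   -5.8   11.6] tool axes box [[0.46, 0.02, 0.89], [-0.02, 1.0, -0.01], [-0.89, -0.02, 0.46]] F box [0.4 0.2 0.4] w 22.8
blue box [-88.7  -2. ] size 58.3 80.9 yaw rel deg -2.7 px [272, 177, 28, 29, 270]
[ 0.06  0.18  2.16 -0.42  0.37 -0.92] [-0.33590058  2.67777922  1.29504898] [0.57 0.4  1.19]
```

```bash
python3 -m crank '[{"linear":[0.4,0.3,0.8],"delta_rot":[-0.3,0,1.3],"fingers":0.25},{"linear":[0.46,0,0.9],"delta_rot":[0,0,0],"fingers":0.25},{"linear":[0.46,0,0.9],"delta_rot":[0,0,0],"fingers":0.25},{"linear":[0.46,0,0.9],"delta_rot":[0,0,0],"fingers":0.25},{"linear":[0.46,0,0.9],"delta_rot":[0,0,0],"fingers":0.25}]'
python3 - <<'E'
from look import *
R,t=blue('b8');print(bot.get_obs()['joint_positions'].round(2),turn(R,30),shift(R,t,(-50,-1,12)))
E
```

```text
time: 8.05
tool_pos: [509.0, 53.8, 165.5]
tcp_rot: [0.003, 1.086, -0.211]
contact_force: [-0.7, 0.3, -1.1]
grip_width: 22.8
t 8.05 tip box [-101.9   -1.3   13.4] tool axes box [[0.47, -0.0, 0.88], [0.0, 1.0, -0.0], [-0.88, 0.0, 0.47]] F box [-0.8  0.1 -1.1] w 22.8
blue box [-57.5  -0.1] size 58.5 70.7 yaw rel deg -0.6 px [271, 189, 26, 25, 211]
[ 0.02  0.25  2.05 -0.29  0.38 -1.1 ] [-0.01208398 -2.24849436 -0.08126682] [2.54 0.02 4.53]
```

View pics/b8.png

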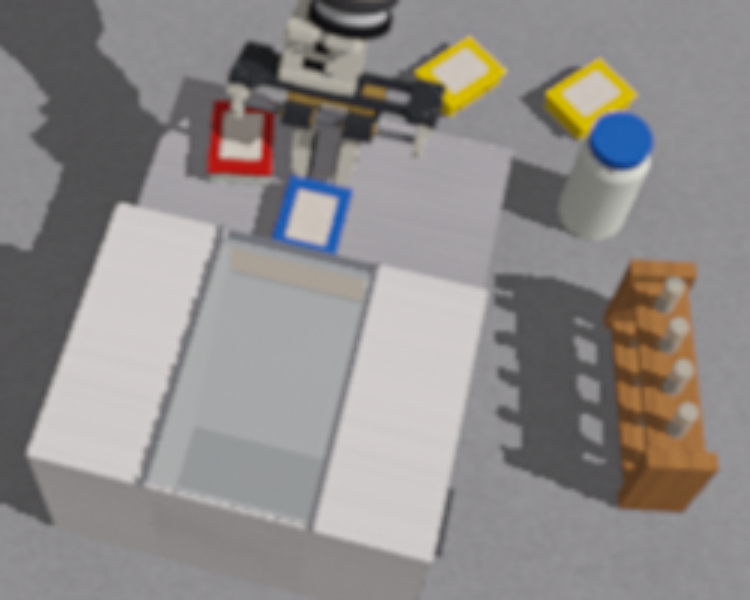

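The case is square to the doorway at crop (312,215). The fingers are behind it and the red case is untouched. I'll carry on through the flap.

```bash
python3 -m crank '[{"linear":[0.5,0,0.9],"delta_rot":[0,0,0],"fingers":0.25},{"linear":[0.5,0,0.9],"delta_rot":[0,-1,0],"fingers":0.25},{"linear":[0.5,0,0.9],"delta_rot":[0,-1,0],"fingers":0.25},{"linear":[0.5,0,0.9],"delta_rot":[0,-1,0],"fingers":0.25},{"linear":[0.5,0,0.9],"delta_rot":[0,-1,0],"fingers":0.25}]'
python3 - <<'E'
from h import *
from plant import bot
R,t=state(bot);print(bot.get_obs()['joint_positions'].round(2),turn(R,33),shift(R,t,(0,0,12)))
E
```

```text
time: 8.6
tool_pos: [559.2, 43.0, 165.3]
tcp_rot: [0.003, 1.016, -0.211]
contact_force: [-1.2, 0.0, -1.1]
grip_width: 23.1
t 8.6 tip box [-49.1  -1.2  14.1] tool axes box [[0.53, -0.0, 0.85], [0.0, 1.0, -0.0], [-0.85, 0.0, 0.53]] F box [-1.2 -0.2 -1.1] w 23.1
[-0.    0.32  1.99 -0.37  0.31 -1.04] [-0.01719045 -1.18474596 -0.10004909] [2.77 0.12 4.06]
```

```bash
python3 -m crank '[{"linear":[0.55,0,0.83],"delta_rot":[0,0,0],"fingers":0.25},{"linear":[0.55,0,0.83],"delta_rot":[0,0,0],"fingers":0.25},{"linear":[0.55,0,0.83],"delta_rot":[0,0,0],"fingers":0.25},{"linear":[0.55,0,0.83],"delta_rot":[0,0,0],"fingers":0.25},{"linear":[0.55,0,0.83],"delta_rot":[0,0,0],"fingers":0.25}]'
python3 - <<'E'
from look import *
R,t=blue('b9');print(bot.get_obs()['joint_positions'].round(2),shift(R,t,(8,0,12)))
c=capture('side');s=cv2.resize(c['image'][95:235,200:390],None,fx=3,fy=3);a=cv2.imread('pics/b9.png')[:420,:]
cv2.imwrite('pics/c9.png',cv2.resize(np.hstack([a,s]),(800,254)))
E
```

```text
time: 9.1
tool_pos: [608.3, 32.4, 164.2]
tcp_rot: [0.004, 1.016, -0.21]
contact_force: [-0.3, 0.1, 0.2]
grip_width: 22.9
t 9.1 tip box [ 1.1 -1.1 13. ] tool axes box [[0.53, -0.0, 0.85], [0.0, 1.0, -0.0], [-0.85, 0.0, 0.53]] F box [-0.4  0.   0.2] w 22.9Traceback (most recent call last):
  File "<stdin>", line 2, in <module>
  File "look.py", line 6, in blue
    i=1+s[1:,4].argmax();(x,y),(w,h),a=rect(c,(l==i)*255,156);ang=a if w>h else a-90
        ~~~~~~~~~~~~~~^^
ValueError: attempt to get argmax of an empty sequence
```

Run:
```python
from look import *
ims=[]
for n,b in(('scene',(180,140,380,300)),('side',(200,85,400,245))):
    c=capture(n);x0,y0,x1,y1=b;ims.append(cv2.resize(c['image'][y0:y1,x0:x1],None,fx=2,fy=2,interpolation=cv2.INTER_CUBIC))
cv2.imwrite('pics/c10.png',np.hstack(ims))
```

```text
(no output)
```

View pics/c10.png

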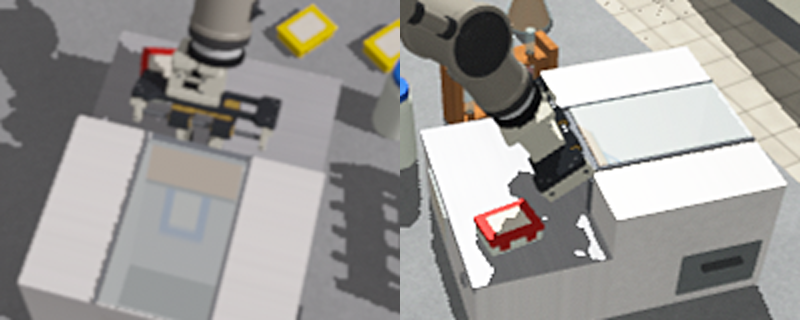

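The case is visible through the clear roof at crop (187,212), past the flap and on the chute. I'll check whether it is still sliding.

```bash
cat > chute.py <<'E'
from look import *
def pale(tag):
    state(bot);c=capture('scene');i=c['image'];cv2.imwrite(f'pics/{tag}.png',cv2.resize(i[140:330,180:380],None,fx=3,fy=3,interpolation=cv2.INTER_CUBIC))
    d=i[...,0].astype(int)-i[...,2];m=np.zeros(d.shape,bool);m[205:300,230:305]=d[205:300,230:305]>25
    p=np.argwhere(m);print('pale blue n',len(p),'uv',p.mean(0)[::-1].round(1) if len(p) else None,p.min(0)[::-1],p.max(0)[::-1],[loc(ray(c,p.mean(0)[::-1],z))[:2].round(0).tolist() for z in(68,110)])
E
python3 -c "
from chute import *;pale('d0')"
python3 -m crank '[{"linear":[0,0,0],"delta_rot":[0,0,0],"fingers":0.25},{"linear":[0,0,0],"delta_rot":[0,0,0],"fingers":0.25},{"linear":[0,0,0],"delta_rot":[0,0,0],"fingers":0.25},{"linear":[0,0,0],"delta_rot":[0,0,0],"fingers":0.25},{"linear":[0,0,0],"delta_rot":[0,0,0],"fingers":0.25}]'
python3 -c "
from chute import *;pale('d1')"
```

```text
t 9.25 tip box [ 0.6 -1.3 12.7] tool axes box [[0.53, -0.0, 0.85], [0.0, 1.0, -0.0], [-0.85, 0.0, 0.53]] F box [-0.6 -0.5  1. ] w 22.6
time: 9.8
tool_pos: [607.1, 32.7, 164.1]
tcp_rot: [0.003, 1.016, -0.21]
contact_force: [0.9, -0.3, 0.4]
grip_width: 22.8
t 9.8 tip box [-0.1 -1.1 12.9] tool axes box [[0.53, -0.0, 0.85], [0.0, 1.0, -0.0], [-0.85, 0.0, 0.53]] F box [ 1.  -0.1  0.4] w 22.8Traceback (most recent call last):
  File "<string>", line 2, in <module>
    from chute import *;pale('d0')
                        ~~~~^^^^^^
  File "chute.py", line 5, in pale
    p=np.argwhere(m);print('pale blue n',len(p),'uv',p.mean(0)[::-1].round(1) if len(p) else None,p.min(0)[::-1],p.max(0)[::-1],[loc(ray(c,p.mean(0)[::-1],z))[:2].round(0).tolist() for z in(68,110)])
                                                                                                  ~~~~~^^^
    return umr_minimum(a, axis, None, out, keepdims, initial, where)
ValueError: zero-size array to reduction operation minimum which has no identity
Traceback (most recent call last):
  File "chute.py", line 5, in pale
    p=np.argwhere(m);print('pale blue n',len(p),'uv',p.mean(0)[::-1].round(1) if len(p) else None,p.min(0)[::-1],p.max(0)[::-1],[loc(ray(c,p.mean(0)[::-1],z))[:2].round(0).tolist() for z in(68,110)])
                                                                                                  ~~~~~^^^
ValueError: zero-size array to reduction operation minimum which has no identity
```

```bash
sed -i 's/>25/>14/;s/p=np.argwhere(m);/p=np.argwhere(m);p=p if len(p) else np.zeros((1,2));/;s/d\[205:300,230:305\]/(i[...,0].astype(int)-i[...,2])[205:300,230:305]/' chute.py
python3 - <<'E'
import cv2
from chute import *
pale('d2')
E
```

```text
t 9.85 tip box [-0.  -1.2 12.8] tool axes box [[0.53, -0.0, 0.85], [0.0, 1.0, -0.0], [-0.85, 0.0, 0.53]] F box [0.6 0.4 0.4] w 23.1
pale blue n 377 uv [267.  271.5] [254 255] [280 288] [[121.0, 1.0], [136.0, 5.0]]
```

View pics/d2.png

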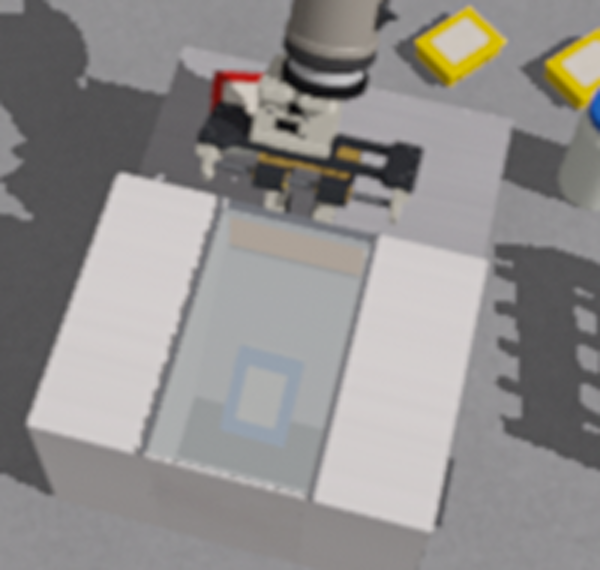

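The case is at the foot of the chute with its lid up, at crop (262,395). Now I'll pull the fingers out and lift clear.

```bash
python3 -m crank '[{"linear":[-0.53,0,-0.85],"delta_rot":[0,0,0],"fingers":0.25},{"linear":[-0.8,0,-1.3],"delta_rot":[0,1,0],"fingers":0.25},{"linear":[-0.8,0,-1.3],"delta_rot":[0,1,0],"fingers":0.25},{"linear":[-0.8,0,-1.3],"delta_rot":[0,1,0],"fingers":0.25},{"linear":[-0.8,0,-1.3],"delta_rot":[0,1,0],"fingers":0.25}]'
python3 -m crank '[{"linear":[-2.6,0,0.8],"delta_rot":[0,0,0],"fingers":0.25},{"linear":[-2.6,0,0.8],"delta_rot":[0,0,0],"fingers":0.25},{"linear":[-3,0,0.5],"delta_rot":[0,0,0],"fingers":0.25},{"linear":[-3,0,0.5],"delta_rot":[0,0,0],"fingers":0.25},{"linear":[-3,0,0.5],"delta_rot":[0,0,0],"fingers":0.25}]'
python3 -m crank '[{"linear":[-3,0,-1],"delta_rot":[0,0,0],"fingers":0.25},{"linear":[-3,0,-1],"delta_rot":[0,0,0],"fingers":0.25},{"linear":[-3,0,-1],"delta_rot":[0,0,0],"fingers":0.25},{"linear":[0,0,0],"delta_rot":[0,0,0],"fingers":0.25},{"linear":[0,0,0],"delta_rot":[0,0,0],"fingers":0.25}]'
python3 - <<'E'
from chute import *
pale('e0')
ims=[]
for n,b in(('scene',(180,130,440,330)),('side',(180,85,400,254))):
    c=capture(n);np.savez(f'pics/e_{n}.npz',**c);x0,y0,x1,y1=b;ims.append(cv2.resize(c['image'][y0:y1,x0:x1],(400,308),interpolation=cv2.INTER_CUBIC))
    i=c['image']
    if n=='scene':
        m=mask(c,(0,140,50),(8,255,255),(245,155,280,195))|mask(c,(172,140,50),(180,255,255),(245,155,280,195));print('red',rect(c,m,156))
cv2.imwrite('pics/e1.png',np.hstack(ims))
E
```

```text
time: 10.4
tool_pos: [536.2, 48.0, 165.7]
tcp_rot: [0.004, 1.088, -0.21]
contact_force: [0.5, -0.0, 0.7]
grip_width: 22.9
time: 10.9
tool_pos: [498.4, 56.0, 306.9]
tcp_rot: [0.005, 1.087, -0.209]
contact_force: [0.7, -0.0, -0.0]
grip_width: 23.3
time: 11.4
tool_pos: [432.4, 70.3, 371.6]
tcp_rot: [0.005, 1.085, -0.208]
contact_force: [0.2, 0.7, -0.4]
grip_width: 23.4
t 11.4 tip box [-180.3   -1.5  219.5] tool axes box [[0.47, -0.0, 0.88], [0.0, 1.0, 0.0], [-0.88, 0.0, 0.47]] F box [ 0.1  0.7 -0.4] w 23.4
pale blue n 373 uv [267.1 271.4] [254 255] [280 288] [[120.0, 1.0], [135.0, 5.0]]
red ((486.5072326660156, -26.710651397705078), (58.166934967041016, 79.38461303710938), 88.95022583007812)
```

View pics/e1.png

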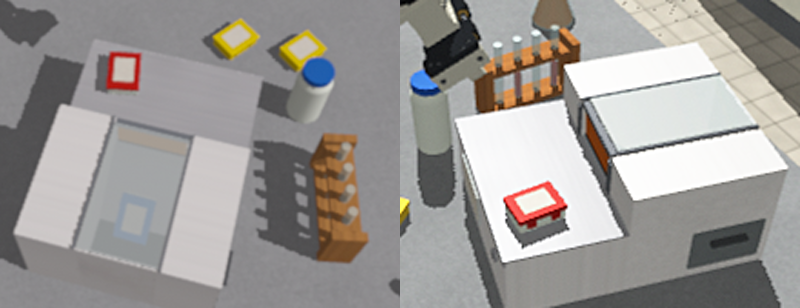

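The case has not moved since the last picture, and the flap looks shut. Its centre is only about 125 mm in, so I'll triangulate from both views to see whether it is really at the foot. I'll also compare the flap and the neighbours with the first pictures.

Run:
```python
from h import *
a={n:dict(np.load(f'pics/{n}0.npz')) for n in('scene','side')};e={n:dict(np.load(f'pics/e_{n}.npz')) for n in a}
ims=[]
for n in a:
    d=np.abs(a[n]['image'].astype(int)-e[n]['image']).max(2)
    o=[cv2.inRange(cv2.cvtColor(x[n]['image'],cv2.COLOR_BGR2HSV),(5,180,80),(20,255,255)) for x in(a,e)]
    if n=='side': print('flap px before/after',[int((q[100:190,275:312]>0).sum()) for q in o],'mean diff there',d[130:185,280:300].mean().round(2))
    else:print('bottle/rack diff',d[165:215,365:400].mean().round(2),d[215:300,382:418].mean().round(2),'amber',d[145:192,145:178].mean().round(2))
    b=(225,200,310,310) if n=='scene' else (270,110,380,180);x0,y0,x1,y1=b
    k=d[y0:y1,x0:x1];p=np.argwhere(k>12)+[y0,x0];print(n,'changed',len(p),p.min(0)[::-1],p.max(0)[::-1])
    s=e[n]['image'][y0:y1,x0:x1].astype(float);s=np.clip((s-90)*1.8,0,255).astype(np.uint8);ims.append(cv2.resize(s,(390,int(390*(y1-y0)/(x1-x0))),interpolation=cv2.INTER_CUBIC))
h=max(i.shape[0] for i in ims);cv2.imwrite('pics/f.png',np.hstack([np.pad(i,((0,h-i.shape[0]),(0,0),(0,0))) for i in ims]))
```

```text
bottle/rack diff 2.74 2.53 amber 4.23
scene changed 398 [254 200] [309 288]
flap px before/after [137, 122] mean diff there 3.88
side changed 83 [281 149] [293 179]
```

View pics/f.png

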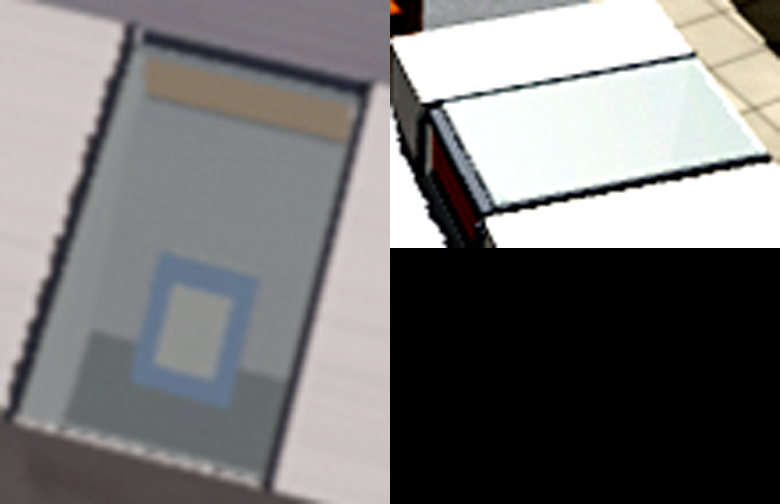

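Run:
```python
from h import *
from scipy.optimize import least_squares
c=dict(np.load('pics/e_scene.npz'));w=[(225+u/4.588-.4,200+v/4.588-.4) for u,v in((208,268),(182,395))]
def f(q):
    xf,zf,a=q;F=np.array([xf+28*np.sin(a),zf+28*np.cos(a)]);r=F+80*np.array([-np.cos(a),np.sin(a)])
    return [loc(ray(c,w[0],r[1]+0))[0]-r[0],loc(ray(c,w[1],F[1]))[0]-F[0]]
for zf in(40,50,60):
    s=least_squares(lambda p:f((p[0],zf,p[1])),(140,.5));print(zf,s.x[0].round(1),np.degrees(s.x[1]).round(1),'rear bottom',(s.x[0]-80*np.cos(s.x[1])).round(1),(zf+80*np.sin(s.x[1])).round(1),'resid',np.round(s.fun,1))
for u,v in((95,332),(287,380)):print('mat edge',loc(ray(c,(225+u/4.588-.4,200+v/4.588-.4),40)).round(0))
```

```text
40 140.6 41.0 rear bottom 80.2 92.5 resid [-0.  0.]
50 143.3 42.2 rear bottom 84.1 103.8 resid [ 0. -0.]
60 146.0 43.4 rear bottom 87.9 115.0 resid [-0.  0.]
mat edge [128. -60. -90.]
mat edge [126.  60. -90.]
```

The case lies on the chute, tilted at about 41° with its lid up. Its nose is on the tray floor at x≈140 mm, so it is at the foot of the chute and at rest. The flap is shut and the arm is clear, so I'm handing in.

```bash
python3 -c "
from plant import workorder;print(workorder.close_job())"
```

```text
the job is handed in; nothing more can be done
None
```

I pushed the blue-lidded case about 90 mm sideways to the doorway with closed fingertips. I then pushed it forward through the flap, pulled the fingers back out, lifted clear and handed in at about 11.5 s. The force readings I took stayed at or below about 2.5 N.

**Last checks**
- **Blue case:** it is at rest, with the same pixels before and after I withdrew. It lies lid up against the chute at about 41°, with its nose on the tray floor about 140 mm in. It is not lying flat on the tray, but it is at the foot of the chute.
- **Flap:** it looks hanging shut in both views. The orange area in the side view is 122 px against 137 px at the start, and I put the difference down to shadow. I had no angle reading to confirm it.
- **Red case:** its measured position agrees with the start to 0.1 mm.
- **Bottles and rack:** the image differences there are only 3–4 grey levels, with no visible movement.

**What went wrong on the way:** joint 5 reached its lower limit (0.28 rad) while I was going down behind the case. That left the fingertips about 1 cm too high and off to one side during the first few centimetres of the push. I reduced the tilt from 35° to about 27°, repositioned, and the rest of the push ran straight.

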